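# Extend the bench extraction hood and open its damper

## Task

Bring the extraction hood out over the glass dish: squeeze the spring pin in the side of the sloping boom flush and slide the boom out, down its slope, by exactly one hole until the pin springs out again. Then pull the damper blade at the foot of the duct out all the way by its knob. Let go of everything and leave the glassware standing where it is.

Things in the scene. Friction and masses are not known exactly. Their poses are not given: they have to be found in the camera images.
- extractor: bench extractor, fixed; origin on the bench under its 38 mm column, x from hood to column (away from the robot), y left, z up. A square boom slopes from the column head down to -x at 35 degrees, in the plane y=0. A 44 mm white duct pipe goes up from the damper box (130x130x88 mm, at x -100, y -220), level at z 410 along x=-100 to y=-12, then to the column: it hangs over the boom behind the pin
- pinch (a point): point on the boom's centre line level with the spring pin: x -140, y 0, z 270 mm in the extractor's frame, same axes; fixed, does not slide. The duct pipe 140 mm above and 40 mm behind it bars a gripper from straight above: come in square to the boom, gripper leaning back 35 degrees towards -x
- boom (a joint): slide of the boom's aluminium sleeve down the slope, m: 0 at the start (first hole on the pin), 0.060 next hole, 0.120 the third. Sleeve 40x40 mm square, two sides upright, 250 mm long: 100 mm below the first hole and 150 above; 0.35 kg, 4 N friction holds it anywhere. Slides over a fixed inner tube that carries the pin. Holes 18 mm square in its +y side
- pin (a joint): spring pin, 14 mm wide, round end, moves level across the boom, m: 0 out (9 mm proud of the sleeve's +y side; sleeve locked), 0.009 flush, about 0.011 under the wall; 3 to 7 N. Squeeze sleeve and pin (49 mm across) at point pinch with about 40 to 70 N and draw the sleeve along in the same grip (10 N at first, then 3 N); it springs out in the next hole and locks
- hood_mouth (a point): centre of the open mouth of the boom's red cone hood (134 mm wide), 173 mm down the slope from the first hole; moves with the boom. x axis up the slope, z square to the boom, upward
- gate (a joint): slide of the damper blade, m: 0 shut, 0.050 fully out (stop). It grows as the blade moves towards the extractor's -x; starts shut or a little open. Friction about 3 N
- gate_knob (a point): grasp point of the damper knob, an upright grey round post 22 mm thick, 45 mm tall, on the steel blade 27 mm below this point, ending 18 mm above it; 125 mm above the bench; when shut 95 mm in front (-x) of the axis of the upright duct pipe. Moves with the blade; axes as the extractor's
- dish: low round glass dish (96 mm wide, 45 mm high) standing on the bench below the hood; origin at the centre of its underside, z up. To be left alone.
- beaker: small glass beaker, 60 mm wide and 70 mm high, between hood and damper box; origin at the centre of its underside, z up. To be left alone.
- amber_a: amber bottle, 72 mm wide and 150 mm high, left of the boom; origin at the centre of its underside, z up. To be left alone.
- amber_b: larger amber bottle, 90 mm wide and 190 mm high, on the left of the bench; origin at the centre of its underside, z up. To be left alone.

How it is judged:
By the outcome, as a careful person would: the job done as asked, in the order asked, and still so for the second after the job is handed in, with the robot touching nothing.
It also fails if it takes over 56 s, if anything falls off the work surface, if the arm or the gripper's body presses on something with over 40 N, if the wrist force passes 120 N, or if a joint passes its speed limit or range.

## Robot

A 6-joint arm with a two-finger parallel gripper is mounted at the origin on the work surface. World frame = base frame: x ahead of the robot, y to its left, z up, the work surface at z = 0. Lengths are in mm, angles in degrees, forces in N, time in s.
With the tool pointing down it reaches from about 350 to 850 mm from the base axis. Payload 8.1 kg.
Tool frame: the origin (TCP) lies midway between the tips of the shut fingers; the grasp point (between the pads) lies 19 mm behind it; z points along the fingers, y is the line along which they close (so a half turn about z gives the same grasp; the last joint's range is limited). The gripper opens to 85 mm and grips with 20 to 120 N. Pads are 22 mm wide; open, the fingers measure 114 mm over their backs; the gripper's body (76 mm by 85 mm) begins 54 mm behind the grasp point. The pads swing forward as they close: fully open they stand 13 mm farther back than shut.
Start: joints at [-72.387, 7.471, 85.268, -0, 87.261, -4.893], TCP at [229.686, -554.301, 231.292] pointing down, gripper open.
Joint ranges: [-169.43, 169.43], [-51.17, 129.36], [1.28, 143.12], [-76.62, 256.62], [0, 156.53], [-152.29, 152.29]. Speed limits (degrees/s): [136.94, 136.94, 159.86, 180, 180, 180].

## Interface

Orientations are given as [roll, pitch, yaw] about the fixed x, y, z axes, in that order (R = Rz(yaw) Ry(pitch) Rx(roll)).
In Python, from bench import sense, snapshot, order, finder gives the robot as it stands.
- The arm moves only by the tool send_rows, never from a script. Its argument "steps" is a list of rows, each a list of 2 entries, a list of its own where there are three numbers: the shift along the world's x, y, z in units of 30 mm (1.0 is 30 mm), then the turn, a rotation vector about the world's x, y, z in rad. In form: [[[dx, dy, dz], [wx, wy, wz]], ...]. A call has 1 to 10 rows; each row is the pose to reach, as a shift and turn from the pose commanded when the call began; what a row does not reach only later rows make up. A row lasts 1/8 s, in which the tool goes at most 62.5 mm and 10.7 degrees, less where a joint would pass 70% of its speed; a pose out of reach is approached as far as the arm can. A call with a gripper value outside its range is refused whole. "fingers" is the closure, from 0 (fully open) to 1 (shut), set as the call begins (left out, the last holds). The fingers move at their own pace and stop on an object; "squeeze" is the grip in N (left out, the last holds). Time passes only in rows, so rows that repeat a pose let the fingers close. It gives the time, the measured TCP pose, the force, the opening and the grip force at its end, in the units of the state.
- sense(): the state, without advancing time (a new reading comes with each control period).
- snapshot(name): name is "scene" or "top"; returns a dict with "img" (384x512x3 uint8, red, green, blue), "K" (3x3 intrinsics, pixels), "k1" (the pictures are not rectified: a ray, as slopes to the right and down, at radius r is drawn at 1 + k1 r^2 times it, then the intrinsics apply), "pose" (4x4, takes a point from camera to world coordinates). Camera axes: x right, y up, looking along -z (the intrinsics and any distortion apply to the point x, -y, -z); pixel columns grow to the right and rows downward; lengths in mm; the calibration is good to about 2 mm. A picture is of the moment at which its call begins. There is no depth.
- order.hand_in(): hands the job in; it is judged then, once.
Trained networks look in the newest picture that a camera, given by its name, has taken for a name from the list of things; names that differ only in an ending like _2 or _b are one class to them, and where a whole thing is asked for, a point or a joint stands for the part that bears it (a point fixed in the world has none). Each returns a list of dicts, best first, with "confidence" (0 to 1); they miss things now and then, are a little off and sometimes report something else, mostly with a low value. They report only what shows in the picture. A call takes as long as a camera call.
- finder.find_in(label, camera): "box" ([left, top, width, height] as shares, 0 to 1, of the picture: columns of its width, rows of its height, round what is visible of it).
- finder.trace(label, camera): "mask" (384x512 bool, what is visible of it) and "box" ([left, top, width, height] as shares, 0 to 1, of the picture: columns of its width, rows of its height, round what is visible of it).
- finder.pinpoint(label, camera): "at" ([column, row] as shares, 0 to 1, of the picture: columns of its width, rows of its height: a listed point, or the origin of a listed thing).
The state is a dict: "time": time; "joint_pos": joint angles; "qd": joint speeds; "joint_efforts": joint torques, N m; "tool_pos": TCP position; "tcp_rot": TCP orientation; "ft_force": force on the tool from outside, world axes, zero at the start; "wrist_torque": the same for the moment, N m; "finger_gap": finger opening in mm; "grip_force": force on a finger pad.
Only numpy, scipy, OpenCV 4.12 (cv2) and the standard library are available. Lean on these libraries where they do the work, as an engineer would, in place of code of your own. Each camera call takes 0.05 s, during which the arm holds its last target. There are 200 camera calls.

## Working session

There is one attempt and no reset: what is moved stays moved. The work goes in short steps, Python scripts to look and compute and a tool call to move; the robot and the scene stay as the last step left them, time stands still between calls to the robot, and variables do not carry over. Pictures are saved under pics/ and viewed, at most 10 in all, crops included, and the job is handed in when it is done.

Besides the shell and the picture viewer there is one more tool, called after "Call:" as name(argument=value, ...), one argument or row to a line, values as JSON. send_rows: Moves the arm, as the interface text tells. Its arguments: {"type":"object","properties":{"steps":{"type":"array"},"fingers":{"type":"number"},"squeeze":{"type":"number"}},"required":["steps"]}

```bash
ls; mkdir -p pics
cat > h.py <<'E'
import numpy as np, cv2
from bench import sense, snapshot, order, finder
def ray(s,px):
    K=np.array(s['K'],float);u=(px[0]-K[0,2])/K[0,0];v=(px[1]-K[1,2])/K[1,1]
    d=np.array([u,v]);p=d.copy()
    for _ in range(30): p=d/(1+s['k1']*(p@p))
    T=np.array(s['pose']);r=T[:3,:3]@np.array([p[0],-p[1],-1]);return T[:3,3],r/np.linalg.norm(r)
def atz(s,px,z):
    o,r=ray(s,px);return o+r*(z-o[2])/r[2]
def proj(s,X):
    T=np.array(s['pose']);p=T[:3,:3].T@(np.array(X,float)-T[:3,3]);a=np.array([p[0],-p[1]])/-p[2]
    a=a*(1+s['k1']*(a@a));K=np.array(s['K']);return np.array([K[0,0]*a[0]+K[0,2],K[1,1]*a[1]+K[1,2]])
def tri(s1,p1,s2,p2):
    o1,r1=ray(s1,p1);o2,r2=ray(s2,p2)
    t=np.linalg.lstsq(np.c_[r1,-r2],o2-o1,rcond=None)[0]
    a=o1+t[0]*r1;b=o2+t[1]*r2;return (a+b)/2,np.linalg.norm(a-b)
def pix(d): return np.array(d['at'])*[512,384]
E
cat > a.py <<'E'
from h import *
S={c:snapshot(c) for c in('scene','top')}
for c in S:
    cv2.imwrite(f'pics/{c}0.png',cv2.resize(S[c]['img'][:,:,::-1],(768,576)))
    print(c,np.round(S[c]['pose'],2).tolist(),S[c]['K'][0][0],S[c]['k1'])
for n in 'extractor pinch hood_mouth gate_knob dish beaker amber_a amber_b pin'.split():
    P={}
    for c in S:
        try:
            r=finder.pinpoint(n,c);P[c]=r
            print(n,c,[(np.round(pix(d),1).tolist(),round(d['confidence'],2)) for d in r[:3]])
        except Exception as e: print(n,c,e)
    if len(P)==2 and P['scene'] and P['top']:
        X,e=tri(S['scene'],pix(P['scene'][0]),S['top'],pix(P['top'][0]));print('   ',X.round(1),round(e,1))
s=sense();print(s)
E
python3 a.py
```

```text
pics
scene [[-0.83, -0.36, 0.44, 1014.26], [0.56, -0.55, 0.62, 678.65], [0.02, 0.75, 0.66, 770.27], [0.0, 0.0, 0.0, 1.0]] 351.6972501327075 0.02963886762674192
top [[0.01, 1.0, -0.05, 544.63], [-1.0, 0.01, -0.02, 112.31], [-0.02, 0.05, 1.0, 1341.22], [0.0, 0.0, 0.0, 1.0]] 496.69871791968626 -0.13591025891034428
extractor scene [([219.4, 254.5], 0.77), ([367.1, 290.6], 0.36)]
extractor top [([264.7, 143.1], 0.78), ([364.9, 209.1], 0.63)]
    [735.6 114.4  19.6] 9.7
pinch scene [([257.4, 160.3], 0.8)]
pinch top [([274.0, 192.9], 0.87)]
    [594.7  90.2 264.2] 15.8
hood_mouth scene [([298.3, 173.2], 0.78)]
hood_mouth top []
gate_knob scene [([229.1, 161.7], 0.73)]
gate_knob top [([365.9, 210.6], 0.59)]
    [ 554.4 -137.5  109.8] 3.9
dish scene [([311.1, 209.2], 0.78)]
dish top [([272.3, 270.1], 0.71)]
    [390.7  93.2  -3.3] 0.0
beaker scene [([263.6, 201.2], 0.87)]
beaker top [([313.0, 238.0], 0.62)]
    [485.8 -22.3  -9.2] 19.4
amber_a scene [([367.6, 293.7], 0.86), ([294.1, 279.7], 0.82)]
amber_a top [([205.1, 189.6], 0.83), ([155.8, 234.9], 0.67), ([266.9, 142.5], 0.22)]
    [556.5 
[... 343 characters left out ...]
_mouth, pinch
{'time': 0.9, 'joint_pos': array([-7.23885069e+01,  7.47048601e+00,  8.52666071e+01, -2.72440375e-03,
        8.72610351e+01, -4.89205678e+00]), 'qd': array([-0.1040705 ,  0.04418687,  0.01358717, -0.00015319,  0.07576756,
       -0.0259889 ]), 'joint_efforts': array([-1.82628039e-03, -5.69317389e+01, -5.00871563e+01, -4.34605035e-04,
        1.15607520e-03, -2.55797551e-05]), 'tool_pos': array([ 229.66313943, -554.32162563,  231.31076603]), 'tcp_rot': array([1.79998367e+02, 2.87100293e-03, 2.25036799e+01]), 'ft_force': array([0.1159063 , 0.67791489, 0.3047295 ]), 'wrist_torque': array([-0.01593002, -0.01532532, -0.00115041]), 'grip_force': 0.0, 'finger_gap': 85.47949285726565}
```

View pics/scene0.png

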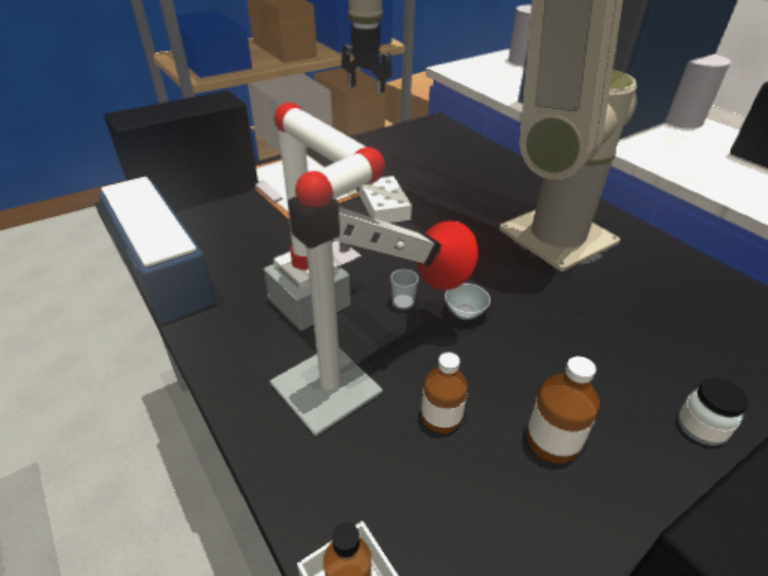

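View pics/top0.png

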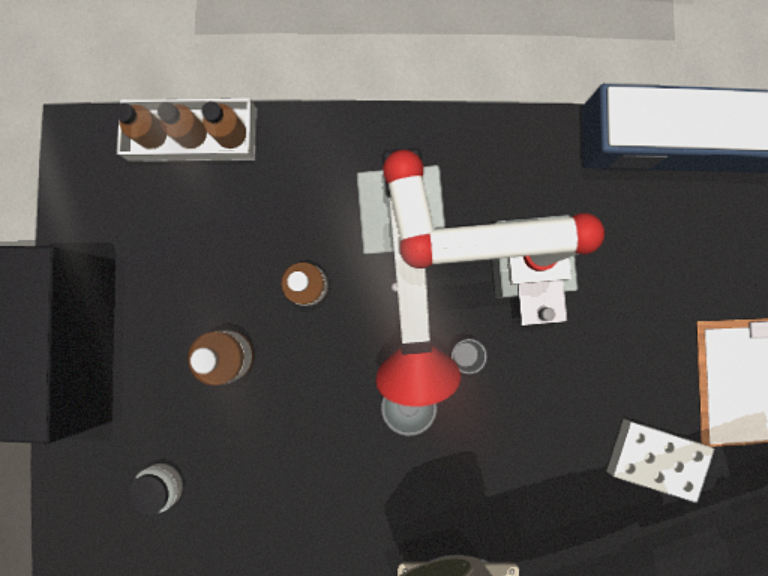

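```bash
cat > b.py <<'E'
from h import *
from scipy.optimize import least_squares
S={c:snapshot(c) for c in('scene','top')}
F=[('top',(419,250),(-100,-12,410)),('top',(588,233.5),(-100,-220,410)),
('scene',(370.5,163),(-100,-12,410)),('scene',(288,117),(-100,-220,410)),
('top',(395,287),(-140,27,270)),('scene',(400,244.5),(-140,27,270)),
('top',(411,289.4),(-140,0,270))]
def w(p,X):
    c,s=np.cos(p[2]),np.sin(p[2]);return np.array([p[0]+c*X[0]-s*X[1],p[1]+s*X[0]+c*X[1],X[2]])
f=lambda p:np.concatenate([proj(S[c],w(p,X))-np.array(a)/1.5 for c,a,X in F])
r=least_squares(f,[735,100,0],loss='soft_l1');p=r.x
print(p[:2].round(1),np.degrees(p[2]).round(2));print(f(p).reshape(-1,2).round(1).tolist())
for n,X in dict(pinch=(-140,0,270),knob0=(-195,-220,125),knob50=(-245,-220,125),pipe=(-100,-220,0)).items():print(n,w(p,X).round(1),[(proj(S[c],w(p,X))*1.5).round(1) for c in S])
print('knob top z143',atz(S['top'],np.array([546.5,313])/1.5,143).round(1))
cv2.imwrite('pics/z.png',np.vstack([cv2.resize(S['scene']['img'][70:210,150:350,::-1],None,fx=4,fy=4,interpolation=2)]))
cv2.imwrite('pics/zt.png',cv2.resize(S['top']['img'][90:230,225:425,::-1],None,fx=4,fy=4,interpolation=2))
E
python3 b.py
```

```text
[730.5 106.6] 6.34
[[2.2, -0.2], [-1.5, -0.1], [-0.9, 0.8], [1.7, 1.0], [0.0, 1.3], [2.5, 0.2], [1.8, -1.5]]
pinch [591.3  91.2 270. ] [array([392.9, 237.5]), array([413.7, 287.1])]
knob0 [ 561.  -133.5  125. ] [array([342.7, 238.7]), array([548.9, 310.9])]
knob50 [ 511.3 -139.1  125. ] [array([361.1, 230.3]), array([552.2, 341.3])]
pipe [ 655.4 -123.1    0. ] [array([310.1, 301.5]), array([529.4, 259.4])]
knob top z143 [ 557.2 -125.9  143. ]
```

View pics/z.png

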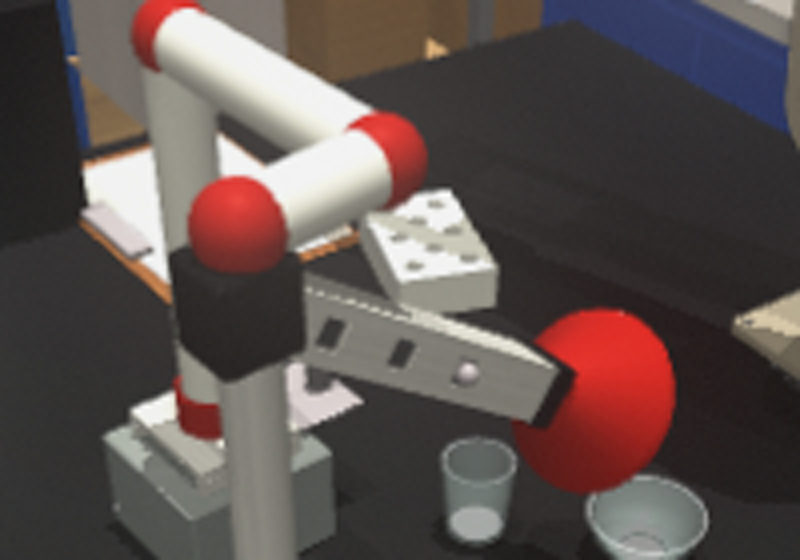

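View pics/zt.png

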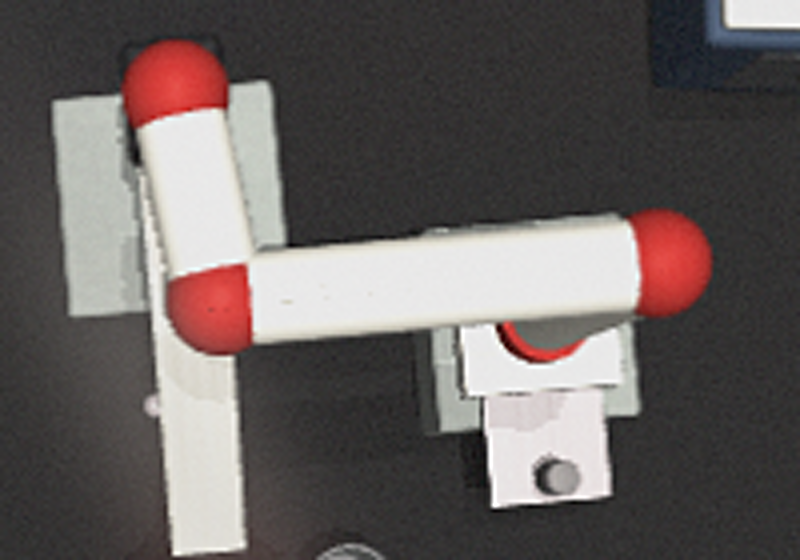

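```bash
cat > c.py <<'E'
from h import *
from scipy.optimize import least_squares
S={c:snapshot(c) for c in('scene','top')}
t=lambda u,v:(225+u/4-.4,90+v/4-.4)
s=lambda u,v:(150+u/4-.4,70+v/4-.4)
print('colball',tri(S['scene'],s(239,224),S['top'],t(176,88)))
print('corner',tri(S['scene'],s(382,157),S['top'],t(220,302)))
print('far',tri(S['scene'],s(169,34),S['top'],t(659,262)))
print('pin',tri(S['scene'],s(467,373),S['top'],t(153,406)))
F=[('top',t(220,302),(-100,-12,410)),('top',t(659,262),(-100,-220,410)),
('scene',s(382,157),(-100,-12,410)),('scene',s(169,34),(-100,-220,410)),
('top',t(153,406),(-140,25,270)),('scene',s(467,373),(-140,25,270)),('top',t(171,199.5),(0,0,8))]
def w(p,X):
    c,s=np.cos(p[2]),np.sin(p[2]);return np.array([p[0]+c*X[0]-s*X[1],p[1]+s*X[0]+c*X[1],X[2]])
f=lambda p:np.concatenate([proj(S[c],w(p,X))-np.array(a) for c,a,X in F])
r=least_squares(f,[735,100,0],loss='soft_l1');p=r.x
print(p[:2].round(1),np.degrees(p[2]).round(2));print(f(p).reshape(-1,2).round(1).tolist())
for n,X in dict(pinch=(-140,0,270),knob0=(-195,-220,125),knob50=(-245,-220,125)).items():print(n,w(p,X).round(1))
print('knob',atz(S['top'],t(561,472),143).round(1),'blade end',atz(S['top'],t(550,501),98).round(1))
c=sense()['joint_pos']
E
python3 c.py
```

```text
colball (array([736.06608163, 108.79524688, 413.75631092]), np.float64(0.3070002406205789))
corner (array([635.51408455,  86.65948304, 413.33895372]), np.float64(2.339222166781916))
far (array([ 658.11984628, -121.53234552,  412.7801827 ]), np.float64(5.072757174234707))
pin (array([593.62935183, 117.59697457, 272.717838  ]), np.float64(5.035335101588556))
[734.3 108. ] 5.95
[[0.8, -0.6], [0.1, -0.7], [0.1, 1.4], [1.4, 1.3], [0.4, -0.3], [1.6, 1.0], [0.7, 3.3]]
pinch [595.   93.5 270. ]
knob0 [ 563.1 -131.   125. ]
knob50 [ 513.4 -136.2  125. ]
knob [ 559.8 -127.2  143. ] blade end [ 542.2 -129.3   98. ]
```

```bash
cat > g.py <<'E'
from h import *
from scipy.spatial.transform import Rotation as Ro
YAW=6.1; E=Ro.from_euler('z',YAW,degrees=True)
n=E.apply([-np.sin(np.radians(35)),0,np.cos(np.radians(35))]); d=E.apply([-np.cos(np.radians(35)),0,-np.sin(np.radians(35))])
ey=E.apply([0,1,0]);PIN=np.array([594.5,92.5,271])
RB=E*Ro.from_euler('y',-35,degrees=True)*Ro.from_euler('x',180,degrees=True)
RD=E*Ro.from_euler('x',180,degrees=True)
def cur(): s=sense();return s,np.array(s['tool_pos']),Ro.from_euler('xyz',s['tcp_rot'],degrees=True)
def go(P,R,m=''):
    s,p,r=cur();print(m,'shift',((np.array(P)-p)/30).round(3).tolist(),'turn',(R*r.inv()).as_rotvec().round(3).tolist())
E
python3 - <<'E'
from g import *
for k in (180,60,0): go(PIN-22*n+k*n,RB,k)
print(n.round(3),d.round(3),ey.round(3))
E
```

```text
180 shift [9.157, 21.239, 5.637] turn [0.151, -0.594, -0.277]
60 shift [11.438, 21.483, 2.361] turn [0.151, -0.594, -0.277]
0 shift [12.579, 21.605, 0.722] turn [0.151, -0.594, -0.277]
[-0.57  -0.061  0.819] [-0.815 -0.087 -0.574] [-0.106  0.994  0.   ]
```

Call:
send_rows(
  steps=[
    [[0.5,1.5,1.5],[0,0,0]],
    [[1.2,3.2,3],[0,0,0]],
    [[2,5.2,4.5],[0,0,0]],
    [[3,7.2,5.6],[0.02,-0.1,-0.04]],
    [[4,9.2,5.6],[0.05,-0.2,-0.09]],
    [[5,11.2,5.6],[0.07,-0.3,-0.14]],
    [[6,13.2,5.6],[0.1,-0.4,-0.18]],
    [[6.8,15.2,5.6],[0.12,-0.5,-0.23]],
    [[7.5,17.2,5.6],[0.15,-0.594,-0.277]],
    [[8.3,19.2,5.6],[0.151,-0.594,-0.277]],
  ],
  fingers=0,
  squeeze=55,
)

```text
time: 2.35
tool_pos: [456.1, -38.0, 395.2]
tcp_rot: [-179.7, -34.7, 5.8]
ft_force: [0.8, -1.0, 0.2]
finger_gap: 85.3
grip_force: 0.0
```

Call:
send_rows(
  steps=[
    [[0.4,1,0],[0,0,0]],
    [[0.86,2.04,0.04],[0,0,0]],
    [[0.86,2.04,0.04],[0,0,0]],
    [[0.86,2.04,0.04],[0,0,0]],
  ],
)

```text
time: 2.85
tool_pos: [481.7, 22.2, 400.1]
tcp_rot: [180.0, -34.9, 6.2]
ft_force: [0.4, -1.1, -0.5]
finger_gap: 85.5
grip_force: 0.0
```

Run:
```python
from g import *
s,p,r=cur();print(s['time'],p,s['tcp_rot'],s['joint_pos'].round(1),s['ft_force'])
for k in (180,60,0): go(PIN-22*n+k*n,RB,k)
S=snapshot('top');r=finder.pinpoint('pinch','top');print([pix(x) for x in r])
o=S['img'][60:260,190:390,::-1];cv2.imwrite('pics/t2.png',cv2.resize(o,None,fx=3,fy=3,interpolation=2)[:600])
```

```text
2.85 [481.72021866  22.15419666 400.08557794] [179.95161361 -34.85292663   6.15428539] [-10.7 -47.4 117.4   9.8  76.5  73.7] [ 0.44916169 -1.06028549 -0.45779231]
180 shift [0.756, 2.024, 0.011] turn [0.001, -0.002, -0.0]
60 shift [3.037, 2.268, -3.265] turn [0.001, -0.002, -0.0]
0 shift [4.178, 2.39, -4.904] turn [0.001, -0.002, -0.0]
[array([277.0944, 193.8816])]
```

View pics/t2.png

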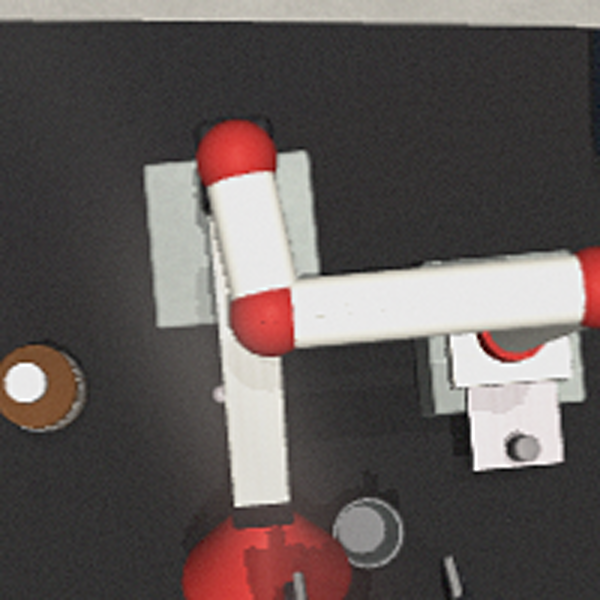

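Call:
send_rows(
  steps=[
    [[0.6,1,-0.3],[0,0,0]],
    [[1.3,2.1,-0.8],[0,0,0]],
    [[2.2,2.2,-2.05],[0,0,0]],
    [[3.04,2.27,-3.27],[0.001,-0.002,0]],
    [[3.04,2.27,-3.27],[0.001,-0.002,0]],
    [[3.04,2.27,-3.27],[0.001,-0.002,0]],
  ],
)

```text
time: 3.7
tool_pos: [573.3, 89.0, 303.2]
tcp_rot: [-180.0, -35.0, 6.0]
ft_force: [-0.7, 0.0, 0.5]
finger_gap: 85.6
grip_force: 0.0
```

Run:
```python
from g import *
s,p,r=cur();print(s['time'],p,s['tcp_rot'],s['joint_pos'].round(1),s['ft_force'])
for k in (60,0): go(PIN-22*n+k*n,RB,k)
S={c:snapshot(c) for c in('scene','top')}
a=cv2.resize(S['scene']['img'][90:210,200:333,::-1],(400*133//133,361),interpolation=2)
b=cv2.resize(S['top']['img'][130:250,205:338,::-1],(400,361),interpolation=2)
for c in S: print(c,proj(S[c],p),proj(S[c],PIN),proj(S[c],PIN+25*ey))
cv2.imwrite('pics/m3.png',np.hstack([a,b]))
```

```text
3.7 [573.33133873  89.04136163 303.24024158] [-179.97529697  -35.04103277    5.95023296] [  2.5 -30.7 117.8   2.4  57.9  85.9] [-0.65607312  0.012808    0.4794239 ]
60 shift [-0.017, 0.038, -0.037] turn [-0.0, 0.001, 0.002]
0 shift [1.124, 0.16, -1.675] turn [-0.0, 0.001, 0.002]
scene [267.80605233 144.3860051 ] [261.19896773 158.65301731] [267.89813819 163.22588923]
top [277.07807576 199.35373897] [275.22243392 189.93322982] [263.6829005 191.0492713]
```

View pics/m3.png

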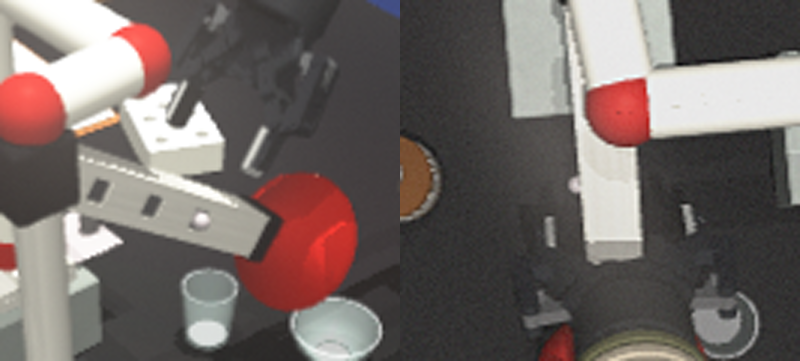

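Call:
send_rows(
  steps=[
    [[0.4,0.08,-0.6],[0,0,0]],
    [[0.8,0.13,-1.2],[0,0,0]],
    [[1.12,0.17,-1.68],[0,0.001,0.002]],
    [[1.12,0.17,-1.68],[0,0.001,0.002]],
    [[1.12,0.17,-1.68],[0,0.001,0.002]],
  ],
)

```text
time: 4.42
tool_pos: [607.1, 95.3, 253.8]
tcp_rot: [-180.0, -35.1, 6.2]
ft_force: [-0.2, -0.3, 0.6]
finger_gap: 85.2
grip_force: 0.0
```

Call:
send_rows(
  steps=[
    [[0,0,0],[0,0,0]],
    [[0,0,0],[0,0,0]],
    [[0,0,0],[0,0,0]],
    [[0,0,0],[0,0,0]],
    [[0,0,0],[0,0,0]],
    [[0,0,0],[0,0,0]],
    [[0,0,0],[0,0,0]],
    [[0,0,0],[0,0,0]],
  ],
  fingers=1,
  squeeze=20,
)

```text
time: 5.42
tool_pos: [606.9, 96.1, 252.8]
tcp_rot: [-179.9, -35.0, 6.2]
ft_force: [-5.7, 3.7, 5.0]
finger_gap: 39.7
grip_force: 23.5
```

Call:
send_rows(
  steps=[
    [[0,0,0],[0,0,0]],
    [[0,0,0],[0,0,0]],
    [[-0.05,-0.006,-0.038],[0,0,0]],
    [[-0.11,-0.012,-0.077],[0,0,0]],
    [[-0.19,-0.02,-0.134],[0,0,0]],
    [[-0.272,-0.029,-0.191],[0,0,0]],
    [[-0.272,-0.029,-0.191],[0,0,0]],
  ],
  squeeze=55,
)

```text
time: 6.3
tool_pos: [599.2, 95.3, 247.6]
tcp_rot: [-179.9, -35.1, 6.1]
ft_force: [-2.9, 5.9, 4.7]
finger_gap: 39.4
grip_force: 57.9
```

```bash
cat > m.py <<'E'
from g import *
import sys
s,p,r=cur();f=np.array(s['ft_force']);print(s['time'],'p',p.round(1),'F d,y,n',[round(float(f@a),1) for a in(d,ey,n)],s['finger_gap'],s['grip_force'],'slide',(p-[606.9,96.1,252.8])@d)
S={c:snapshot(c) for c in('scene','top')}
a=cv2.resize(S['scene']['img'][90:210,200:333,::-1],(400,361),interpolation=2)
b=cv2.resize(S['top']['img'][130:250,225:358,::-1],(400,361),interpolation=2)
cv2.imwrite(f'pics/{sys.argv[1]}.png',np.hstack([a,b]))
E
python3 m.py m4
```

```text
6.3 p [599.2  95.3 247.6] F d,y,n [-0.8, 6.2, 5.2] 39.35090888613883 57.900384441018105 slide 9.362801114596984
```

View pics/m4.png

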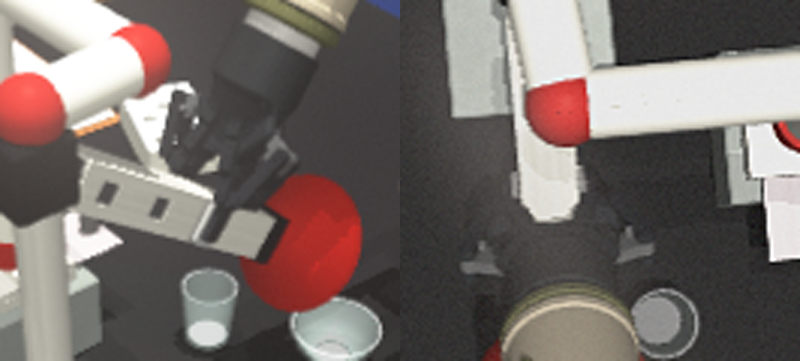

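Call:
send_rows(
  steps=[
    [[-0.13,-0.014,-0.092],[0,0,0]],
    [[-0.26,-0.028,-0.184],[0,0,0]],
    [[-0.39,-0.042,-0.275],[0,0,0]],
    [[-0.52,-0.056,-0.367],[0,0,0]],
    [[-0.65,-0.07,-0.459],[0,0,0]],
    [[-0.78,-0.083,-0.55],[0,0,0]],
    [[-0.91,-0.097,-0.642],[0,0,0]],
    [[-1.04,-0.111,-0.734],[0,0,0]],
    [[-1.17,-0.125,-0.826],[0,0,0]],
    [[-1.25,-0.133,-0.88],[0,0,0]],
  ],
)

```text
time: 7.65
tool_pos: [561.5, 91.5, 221.0]
tcp_rot: [-179.9, -35.1, 6.2]
ft_force: [-0.1, 7.2, 2.4]
finger_gap: 39.5
grip_force: 57.7
```

Call:
send_rows(
  steps=[
    [[-0.027,-0.003,-0.019],[0,0,0]],
    [[-0.054,-0.006,-0.038],[0,0,0]],
    [[-0.081,-0.009,-0.057],[0,0,0]],
    [[-0.081,-0.009,-0.057],[0,0,0]],
  ],
)

```text
time: 8.15
tool_pos: [558.9, 91.3, 219.1]
tcp_rot: [-179.9, -35.0, 6.1]
ft_force: [-6.5, 6.5, 5.6]
finger_gap: 39.6
grip_force: 58.2
```

```bash
python3 m.py m5
```

```text
8.15 p [558.9  91.3 219.1] F d,y,n [1.5, 7.1, 7.9] 39.63972030231641 58.19642830872908 slide 58.859416393117996
```

View pics/m5.png

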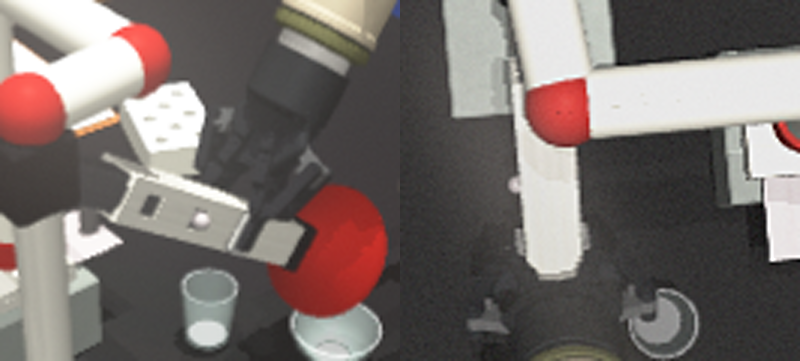

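Call:
send_rows(
  steps=[
    [[-0.027,-0.003,-0.019],[0,0,0]],
    [[-0.027,-0.003,-0.019],[0,0,0]],
    [[-0.027,-0.003,-0.019],[0,0,0]],
  ],
)

```text
time: 8.62
tool_pos: [558.3, 91.2, 218.8]
tcp_rot: [-179.9, -35.1, 6.1]
ft_force: [-3.3, 6.7, 5.2]
finger_gap: 39.3
grip_force: 58.0
```

Call:
send_rows(
  steps=[
    [[0,0,0],[0,0,0]],
    [[0,0,0],[0,0,0]],
    [[0,0,0],[0,0,0]],
    [[0,0,0],[0,0,0]],
    [[0,0,0],[0,0,0]],
    [[0,0,0],[0,0,0]],
    [[0,0,0],[0,0,0]],
    [[0,0,0],[0,0,0]],
  ],
  fingers=0,
)

```text
time: 9.62
tool_pos: [557.9, 90.2, 217.3]
tcp_rot: [-180.0, -34.9, 6.2]
ft_force: [-1.1, -0.5, 0.4]
finger_gap: 85.7
grip_force: 0.0
```

Call:
send_rows(
  steps=[
    [[-0.3,-0.03,0.44],[0,0,0]],
    [[-0.8,-0.086,1.15],[0,0,0]],
    [[-1.4,-0.15,2.01],[0,0,0]],
    [[-1.9,-0.2,2.73],[0,0,0]],
    [[-1.9,-1.2,3.2],[0,0,0]],
    [[-1.9,-2.5,3.4],[0,0.1,0]],
    [[-1.9,-4,3.4],[0,0.2,0]],
    [[-1.9,-5.5,3.4],[0,0.26,0]],
    [[-1.9,-6.8,3.4],[0,0.26,0]],
    [[-1.9,-7.3,3.4],[0,0.26,0]],
  ],
)

```text
time: 10.88
tool_pos: [500.8, -130.8, 318.9]
tcp_rot: [-178.3, -20.1, 5.2]
ft_force: [0.2, -0.3, -0.4]
finger_gap: 85.2
grip_force: 0.0
```

```bash
cat > k.py <<'E'
from g import *
s,p,r=cur();print(s['time'],p.round(1),s['tcp_rot'].round(1),s['joint_pos'].round(1))
S={c:snapshot(c) for c in('scene','top')}
for c in S: print(c,[(pix(x).round(1),round(x['confidence'],2)) for x in finder.pinpoint('gate_knob',c)])
a=cv2.resize(S['scene']['img'][90:210,190:323,::-1],(400,361),interpolation=2)
b=cv2.resize(S['top']['img'][130:250,290:423,::-1],(400,361),interpolation=2)
cv2.imwrite('pics/k6.png',np.hstack([a,b]))
n2=E.apply([-np.sin(np.radians(20)),0,np.cos(np.radians(20))])
R2=E*Ro.from_euler('y',-20,degrees=True)*Ro.from_euler('x',180,degrees=True)
G=np.array([558,-129,128.])
for k in (80,0): go(G-20*n2+k*n2,R2,k)
E
python3 k.py
```

```text
10.875 [ 500.8 -130.8  318.9] [-178.3  -20.1    5.2] [-29.3 -24.5 107.4  12.8  81.5  55. ]
scene [(array([228.5, 157.7]), 0.77)]
top [(array([362.5, 210. ]), 0.59)]
80 shift [1.226, -0.104, -4.495] turn [-0.029, -0.001, 0.002]
0 shift [2.133, -0.007, -7.001] turn [-0.029, -0.001, 0.002]
```

View pics/k6.png

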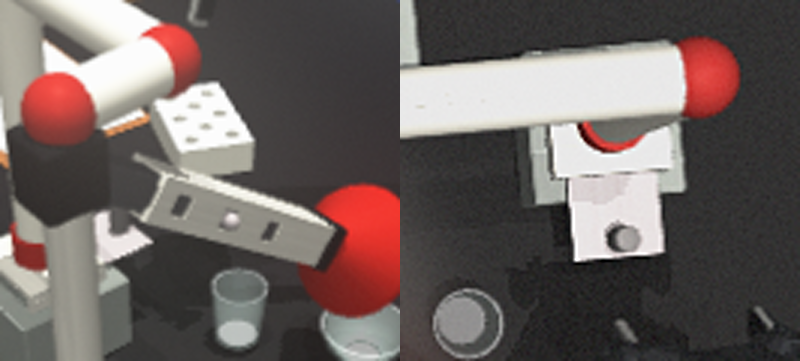

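Call:
send_rows(
  steps=[
    [[0.4,-0.03,-1.5],[-0.029,0,0]],
    [[0.8,-0.07,-3],[-0.029,0,0]],
    [[1.23,-0.1,-4.5],[-0.029,0,0]],
    [[1.5,-0.06,-5.3],[-0.029,0,0]],
    [[1.8,-0.03,-6.1],[-0.029,0,0]],
    [[2.13,0,-7],[-0.029,0,0]],
    [[2.13,0,-7],[-0.029,0,0]],
    [[2.13,0,-7],[-0.029,0,0]],
  ],
)

```text
time: 12.08
tool_pos: [565.1, -128.0, 110.5]
tcp_rot: [179.9, -20.0, 6.1]
ft_force: [0.7, -0.1, 0.9]
finger_gap: 85.3
grip_force: 0.0
```

Call:
send_rows(
  steps=[
    [[0,0,0],[0,0,0]],
    [[0,0,0],[0,0,0]],
    [[0,0,0],[0,0,0]],
    [[0,0,0],[0,0,0]],
    [[0,0,0],[0,0,0]],
    [[0,0,0],[0,0,0]],
    [[0,0,0],[0,0,0]],
    [[0,0,0],[0,0,0]],
    [[0,0,0],[0,0,0]],
  ],
  fingers=1,
  squeeze=30,
)

```text
time: 13.2
tool_pos: [565.1, -129.3, 109.7]
tcp_rot: [179.9, -20.0, 6.0]
ft_force: [-1.7, -3.7, 5.5]
finger_gap: 21.4
grip_force: 30.4
```

Call:
send_rows(
  steps=[
    [[-0.1,-0.011,0],[0,0,0]],
    [[-0.25,-0.027,0],[0,0,0]],
    [[-0.42,-0.045,0],[0,0,0]],
    [[-0.6,-0.064,0],[0,0,0]],
    [[-0.78,-0.083,0],[0,0,0]],
    [[-0.96,-0.102,0],[0,0,0]],
    [[-1.12,-0.12,0],[0,0,0]],
    [[-1.26,-0.135,0],[0,0,0]],
    [[-1.36,-0.145,0],[0,0,0]],
    [[-1.4,-0.15,0],[0,0,0]],
  ],
)

```text
time: 14.45
tool_pos: [523.0, -133.5, 109.7]
tcp_rot: [179.9, -20.0, 6.0]
ft_force: [3.7, -2.7, 5.3]
finger_gap: 21.5
grip_force: 30.3
```

Call:
send_rows(
  steps=[
    [[-0.03,-0.003,0],[0,0,0]],
    [[-0.06,-0.006,0],[0,0,0]],
    [[-0.09,-0.01,0],[0,0,0]],
    [[-0.12,-0.013,0],[0,0,0]],
  ],
)

```text
time: 14.95
tool_pos: [519.5, -133.8, 109.7]
tcp_rot: [179.9, -20.0, 6.0]
ft_force: [2.8, -3.6, 5.0]
finger_gap: 21.2
grip_force: 30.3
```

Call:
send_rows(
  steps=[
    [[-0.03,-0.003,0],[0,0,0]],
    [[-0.06,-0.006,0],[0,0,0]],
    [[-0.09,-0.01,0],[0,0,0]],
    [[-0.09,-0.01,0],[0,0,0]],
  ],
)

```text
time: 15.45
tool_pos: [519.0, -133.8, 109.9]
tcp_rot: [179.9, -20.3, 6.0]
ft_force: [28.4, -3.7, -12.8]
finger_gap: 21.1
grip_force: 31.3
```

Call:
send_rows(
  steps=[
    [[-0.03,-0.003,0],[0,0,0]],
    [[-0.06,-0.006,0],[0,0,0]],
    [[-0.06,-0.006,0],[0,0,0]],
  ],
)

```text
time: 15.82
tool_pos: [517.6, -134.0, 110.1]
tcp_rot: [179.9, -20.3, 6.0]
ft_force: [32.7, -3.1, -13.9]
finger_gap: 21.2
grip_force: 30.9
```

Call:
send_rows(
  steps=[
    [[0.05,0.005,0],[0,0,0]],
    [[0.05,0.005,0],[0,0,0]],
  ],
)

```text
time: 16.08
tool_pos: [517.7, -134.0, 110.0]
tcp_rot: [179.9, -20.1, 6.0]
ft_force: [14.9, -3.1, -1.9]
finger_gap: 21.3
grip_force: 33.0
```

Call:
send_rows(
  steps=[
    [[0,0,0],[0,0,0]],
    [[0,0,0],[0,0,0]],
    [[0,0,0],[0,0,0]],
    [[0,0,0],[0,0,0]],
    [[0,0,0],[0,0,0]],
    [[0,0,0],[0,0,0]],
    [[0,0,0],[0,0,0]],
    [[0,0,0],[0,0,0]],
  ],
  fingers=0,
)

```text
time: 17.08
tool_pos: [516.2, -134.0, 109.3]
tcp_rot: [180.0, -20.0, 6.0]
ft_force: [-0.3, -0.5, 0.5]
finger_gap: 85.3
grip_force: 0.0
```

Call:
send_rows(
  steps=[
    [[-0.2,-0.02,0.55],[0,0,0]],
    [[-0.6,-0.06,1.65],[0,0,0]],
    [[-1.1,-0.12,3],[0,0,0]],
    [[-1.5,-0.5,4.5],[0,0,0]],
    [[-1.8,-1.5,5.5],[0,0,0]],
    [[-2,-3,6],[0,0,0]],
    [[-2.2,-4.5,6],[0,0,0]],
    [[-2.2,-5,6],[0,0,0]],
    [[-2.2,-5,6],[0,0,0]],
    [[-2.2,-5,6],[0,0,0]],
  ],
)

```text
time: 18.32
tool_pos: [450.3, -282.9, 289.0]
tcp_rot: [-180.0, -19.9, 6.0]
ft_force: [-0.2, 0.2, 0.4]
finger_gap: 85.2
grip_force: 0.0
```

Run:
```python
from g import *
s,p,r=cur();print(s['time'],p.round(1),s['ft_force'])
S={c:snapshot(c) for c in('scene','top')}
a=cv2.resize(S['scene']['img'][90:230,190:345,::-1],(400,361),interpolation=2)
b=cv2.resize(S['top']['img'][150:290,245:400,::-1],(400,361),interpolation=2)
cv2.imwrite('pics/e7.png',np.hstack([a,b]))
q=lambda u,v:(245+(u-400)/2.58,150+v/2.58)
for n_ in('dish','beaker'):
    print(n_,[(pix(x)) for x in finder.pinpoint(n_,'top')],[(pix(x)) for x in finder.pinpoint(n_,'scene')])
```

```text
18.325 [ 450.3 -282.9  289. ] [-0.15767982  0.16431076  0.38056539]
dish [array([274.4832, 192.3072])] [array([308.992 , 208.8192]), array([366.3872, 293.9904])]
beaker [array([311.5008, 239.3856])] [array([266.3936, 200.7936])]
```

View pics/e7.png

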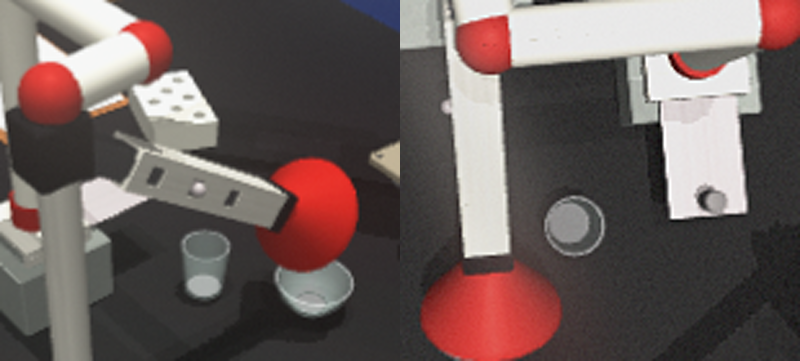

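```bash
python3 -c "
from bench import order
print(order.hand_in())"
```

```text
the job is handed in; nothing more can be done
None
```

The job is handed in at about 18 s: the boom is out one hole with the pin sprung out, the damper was then pulled about 46 mm to a firm stop (about 30 N), and the gripper is clear with the glassware standing where it was.

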